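Load a busbar link under the spring clip of a jig

ROBOT

A 7-joint arm with a two-finger parallel gripper is mounted at the origin on the work surface; the furniture and walls round the work are solid. World frame = base frame: x ahead of the robot, y to its left, z up, the work surface at z = 0. Lengths are in mm, angles in degrees, forces in N, time in s.
With the tool pointing down it reaches from about 400 to 925 mm from the base axis. Payload 4.1 kg.
Tool frame: the origin (TCP) lies on the centre line of the jaws, within the pads' length; the fingertips stand 17 mm ahead of it and the grasp point (between the pads) lies 2 mm behind it; z points along the fingers, y is the line along which they close (so a half turn about z gives the same grasp; the last joint's range is limited). The gripper opens to 85 mm and grips with 20 to 120 N. Pads are 22 mm wide; open, the fingers measure 114 mm over their backs; the gripper's body (76 mm by 85 mm) begins 54 mm behind the grasp point. The pads swing forward as they close: fully open they stand 13 mm farther back than shut.
Start: joints at [69.041, 22.827, 2.584, 88.041, -1.071, 69.15, -2.905], TCP at [171.406, -627.026, 248.347] pointing down, gripper open.
Joint ranges: [-161.44, 161.44], [-28.35, 127.94], [-78.24, 83.42], [0, 140.83], [-78.03, 258.03], [13.02, 114.36], [-168.23, 168.23]. Speed limits (degrees/s): [147.25, 147.25, 180, 180, 180, 180, 180].

INTERFACE

Orientations are given as a 3x3 rotation matrix whose columns are the frame's x, y, z axes.
In Python, from plant import robot gives the robot as it stands. The module is installed in compiled form; this text tells all that it offers.
- The arm moves only by the tool jog_arm, never from a script. Its arguments are lists of equal length, an entry for each row: "linear": the shift along the tool's x, y, z in m, a list of three; "rotation": the turn, a rotation vector about the tool's x, y, z in degrees, a list of three; "gripper": the closure, from 0 (fully open) to 1 (shut). In form: {"linear": [[dx, dy, dz], ...], "rotation": [[rx, ry, rz], ...], "gripper": [gripper, ...]}. A call has 1 to 5 rows; each row shifts and turns the commanded pose from where the row before left it, along the tool's axes as they then stand; what a row does not reach is not made up. A row lasts 1/10 s, in which the tool goes at most 50 mm and 8.59 degrees, less where a joint would pass 70% of its speed; a pose out of reach is approached as far as the arm can. A call is refused whole if a number of a shift passes 0.05 or a number of a turn 8.59, either way. A call with a gripper value outside its range is refused whole. The fingers move at their own pace and stop on an object; the grip force is fixed at half the most. Time passes only in rows, so rows that do not move let the fingers close. It gives the time, the measured TCP pose, the force, the opening and the grip force at its end, in the units of the state.
- robot.get_state(): the state, without advancing time (a new reading comes with each control period).
- robot.capture(name): name is "scene" or "top"; returns a dict with "img" (480x640x3 uint8, red, green, blue), "range_z" (480x640 float32, mm along the optical axis (not along the pixel's ray), 0 where there is no reading), "fx", "fy", "cx", "cy" (pixels), "R" (3x3) and "t" (3): a world point X has camera coordinates R X + t. Camera axes: x right, y down, z forward; pixel columns grow to the right and rows downward; lengths in mm; the calibration is good to about 2 mm. A picture is of the moment at which its call begins.
- robot.finish_job(): hands the job in; it is judged then, once.
Trained networks look in the newest picture that a camera, given by its name, has taken for a name from the list of things; names that differ only in an ending like _2 or _b are one class to them, and where a whole thing is asked for, a point or a joint stands for the part that bears it (a point fixed in the world has none). Each returns a list of dicts, best first, with "confidence" (0 to 1); they miss things now and then, are a little off and sometimes report something else, mostly with a low value. They report only what shows in the picture. A call takes as long as a camera call. They do not tell look-alikes from the thing itself.
- robot.recognise(camera, label): "at" ([x, y, z] in mm, in world coordinates, good to about 4 mm: the middle of the surface that is visible of it).
- robot.pinpoint(camera, label): "at" ([x, y, z] in mm, in world coordinates, good to about 4 mm: a listed point, or the origin of a listed thing).
The state is a dict: "time_s": time; "q": joint angles; "joint_velocities": joint speeds; "joint_efforts": joint torques, N m; "tcp_pos": TCP position; "orientation": TCP orientation; "contact_force": force on the tool from outside, world axes, zero at the start; "moment": the same for the moment, N m; "gripper_width": finger opening in mm; "gripper_force": force on a finger pad.
Only numpy, scipy, OpenCV 4.12 (cv2) and the standard library are available. Lean on these libraries where they do the work, as an engineer would, in place of code of your own. Each camera call takes 0.05 s, during which the arm holds its last target. There are 200 camera calls.

TASK

Load the copper busbar link into the spring-clip jig: with one fingertip hold the clip's long thumb plate down so that its jaw lifts, and while it is held down push the link with the other fingertip along its channel, under the jaw and fully home against the end stop. Then let go so that the jaw closes on the link. Only push the link, never lift it, and leave the other things on the bench where they are.

Things in the scene. Friction and masses are not known exactly. Their poses are not given: they have to be found in the camera images.
- jig: Fixed aluminium jig, base 200 x 140 x 12 mm; origin at the centre of its underside, z up, +x the direction in which the link is pushed. Lengths below called 'jig x, y, z' are mm in this frame. Its raised half (jig y=-70 to 9), the bed, is at jig z=12 and carries the channel; the low half on the +y side, under the clip's thumb plate, is at z=5; the hinge lies between.
- channel (a point): Middle of the channel's floor (jig x=-18, y=-38, z=12). The channel runs along jig x between two guide strips, inner faces at jig y=-16 and y=-60, that stand only 3 mm above the bed; nothing closes its rear (-x) end.
- hinge (a point): Middle of the clip's hinge axis (jig x=-10, y=0, z=26), which runs along jig x from -93 to 73. Barrel and brackets lie within 8 mm of y=0, top at jig z=34: a pair of open fingers straddles it.
- clip (a joint): Angle of the sprung clip, a see-saw about the hinge, rad. 0 = at rest, jaw down, blocking the channel. Grows as the thumb plate is pressed, with a hard stop at 0.55. Wanted: about 0.45 (thumb plate level, jaw well open); 0.33 still clears the link. Lying on the link it reads about 0.24. Springs back when released; torque 0.35 x (angle + 0.4) N m: at 0.45 about 7 N at jig y=42.
- thumb_plate (a point): Centre of the upper face of the thumb plate: ribbed steel, 100 (jig x -85 to 15) x 42 (jig y 18 to 60) x 3 mm. At rest it slopes up from the hinge by 0.45 rad, outer edge at about jig z=43. At 0.45 it is level at jig z=16.5, 4.5 mm above the bed: one fingertip on it can slide along jig x while the other, at that same height, pushes the link's rear face.
- jaw (a point): Lowest point of the jaw's nose at its rear end, moving with the clip. The nose is a round bar 8 mm thick along jig x from 30 to 65 at jig y=-36. Its underside stands 1 mm over the bed at rest, 17 mm at clip angle 0.45. The jaw's arm reaches from the hinge to jig y=-40; its top is at jig z=30 at rest, about 50 when open.
- link: Loose flat copper busbar link with two bolt holes, 70 (x) x 40 (y) x 10 (z) mm, 0.15 to 0.3 kg; origin at the centre of its underside. It lies on the bed in the channel, behind the jaw on the -x side, axes nearly along the jig's. Its rear face, to be pushed, is at its own x=-35; home, its front face (+35) meets the end stop and its origin is at jig x=47.
- stop_face (a point): Point of the end stop's face that the link must meet: jig x=82, y=-38, z=17. The stop is a dark steel bar across the channel, 14 mm high.
- spanner: Bystander: loose 13 mm spanner, 23 x 163 x 8 mm, beside the jig; origin at the centre of its underside.
- bolt: Bystander: loose hex bolt standing on its head, 13 x 15 x 35 mm, beside the jig; origin at the centre of its underside.
- mcb: Bystander: loose narrow white breaker, 85 x 18 x 74 mm, beside the jig's jaw end; origin at the centre of its underside.
- meter: Bystander: loose orange multimeter, 148 x 74 x 46 mm, on the left; origin at the centre of its underside.
- tape: Bystander: loose roll of masking tape, 100 x 98 x 25 mm, on the right; origin at the centre of its underside.
- breaker: Bystander: loose three-pole breaker, 85 x 53 x 74 mm, on the left; origin at the centre of its underside.
Things that resemble listed ones, but are neither listed nor needed, are in the scene too. Of the things shaped like the jig, the aluminium one is meant.

How it is judged:
By the outcome, as a careful person would: the job done as asked, in the order asked, and still so for the second after the job is handed in, with the robot touching nothing.
It also fails if it takes over 51 s, if anything falls off the work surface, if the arm or the gripper's body presses on something with over 40 N, if the wrist force passes 120 N, or if a joint passes its speed limit or range.

## Working session

There is one attempt and no reset: what is moved stays moved. The work goes in short steps, Python scripts to look and compute and a tool call to move; the robot and the scene stay as the last step left them, time stands still between calls to the robot, and variables do not carry over. Pictures are saved under pics/ and viewed, at most 10 in all, crops included, and the job is handed in when it is done.

Besides the shell and the picture viewer there is one more tool, called after ">>>" as name(argument=value, ...) on one line, values as JSON. jog_arm: Moves the arm, as the interface text tells. Its arguments: {"type":"object","properties":{"linear":{"type":"array","items":{"type":"array","items":{"type":"number"}}},"rotation":{"type":"array","items":{"type":"array","items":{"type":"number"}}},"gripper":{"type":"array","items":{"type":"number"}}},"required":["linear","rotation","gripper"]}

```bash
mkdir -p pics
python3 - <<'E'
from plant import robot
import cv2,numpy as np
for c in("scene","top"):
    d=robot.capture(c); cv2.imwrite(f"pics/{c}0.png",d["img"][:,:,::-1])
    print(c,d["fx"],np.round(d["R"],3).tolist(),np.round(d["t"]).tolist())
    for l in["jig","channel","hinge","thumb_plate","jaw","link","stop_face","spanner","bolt","mcb"]:
        for f in("recognise","pinpoint"):
            for r in getattr(robot,f)(c,l)[:3]:
                X=d["R"]@np.array(r["at"])+d["t"]; p=(X[:2]/X[2]*[d["fx"],d["fy"]]+[d["cx"],d["cy"]]).round()
                print(c,f[:3],l,np.round(r["at"]).tolist(),round(r["confidence"],2),p.tolist())
s=robot.get_state();print(s["time_s"],s["orientation"],s["gripper_width"])
E
```

```text
scene 466.02107430497836 [[-0.559, -0.829, 0.016], [-0.57, 0.371, -0.733], [0.602, -0.419, -0.68]] [320.0, 306.0, 712.0]
scene rec jig [507.0, 28.0, 10.0] 0.75 [328.0, 246.0]
scene rec jig [285.0, -143.0, 12.0] 0.58 [461.0, 278.0]
scene pin jig [533.0, 10.0, 1.0] 0.96 [328.0, 239.0]
scene pin jig [301.0, -156.0, -0.0] 0.91 [458.0, 274.0]
scene pin jig [300.0, 256.0, -2.0] 0.9 [286.0, 374.0]
scene rec channel [291.0, -147.0, 10.0] 0.76 [460.0, 275.0]
scene rec channel [279.0, 262.0, 11.0] 0.72 [289.0, 381.0]
scene rec channel [509.0, 27.0, 11.0] 0.57 [328.0, 245.0]
scene pin channel [287.0, -196.0, 8.0] 0.85 [478.0, 268.0]
scene pin channel [518.0, -31.0, 13.0] 0.69 [347.0, 232.0]
scene pin channel [281.0, 219.0, 13.0] 0.6 [311.0, 367.0]
scene rec hinge [282.0, 267.0, 14.0] 0.88 [286.0, 380.0]
scene rec hinge [286.0, -147.0, 8.0] 0.77 [461.0, 278.0]
scene rec hinge [504.0, 26.0, 8.0] 0.57 [329.0, 248.0]
scene pin hinge [294.0, 259.0, 30.0] 0.92 [286.0, 367.0]
scene pin hinge [520.0, 10.0, 26.0] 0.7 [332.0, 234.0]
scene pin hinge [615.0, -30.0, 16.0] 0.68 [322.0, 208.0]
scene rec thumb
[... 3758 characters left out ...]
.0, 19.0] 0.85 [345.0, 224.0]
top pin stop_face [379.0, 213.0, 18.0] 0.69 [254.0, 315.0]
top pin stop_face [382.0, -202.0, 15.0] 0.65 [414.0, 310.0]
top rec spanner [511.0, 109.0, 6.0] 0.53 [294.0, 264.0]
top pin spanner [518.0, 111.0, -1.0] 0.77 [293.0, 262.0]
top rec bolt [516.0, 369.0, 31.0] 0.55 [194.0, 264.0]
top pin bolt [610.0, 98.0, 1.0] 0.37 [297.0, 227.0]
top rec mcb [613.0, -94.0, 48.0] 0.85 [370.0, 222.0]
top rec mcb [532.0, 12.0, 13.0] 0.16 [330.0, 255.0]
top pin mcb [619.0, -95.0, 1.0] 0.49 [369.0, 222.0]
2.1 [[ 9.64591050e-01  2.63750083e-01 -6.98426161e-06]
 [ 2.63750083e-01 -9.64591050e-01 -1.74359481e-05]
 [-1.13356890e-05  1.49764600e-05 -1.00000000e+00]] 85.57036286732489
```

View pics/scene0.png

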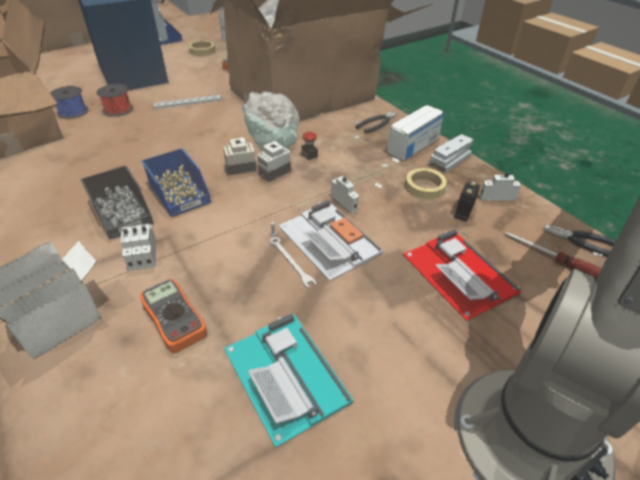

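Run:
```python
import cv2
a=cv2.imread("pics/top0.png")[190:320,260:430]; cv2.imwrite("pics/topc.png",cv2.resize(a,None,fx=4,fy=4,interpolation=2))
```

```text
(no output)
```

View pics/topc.png

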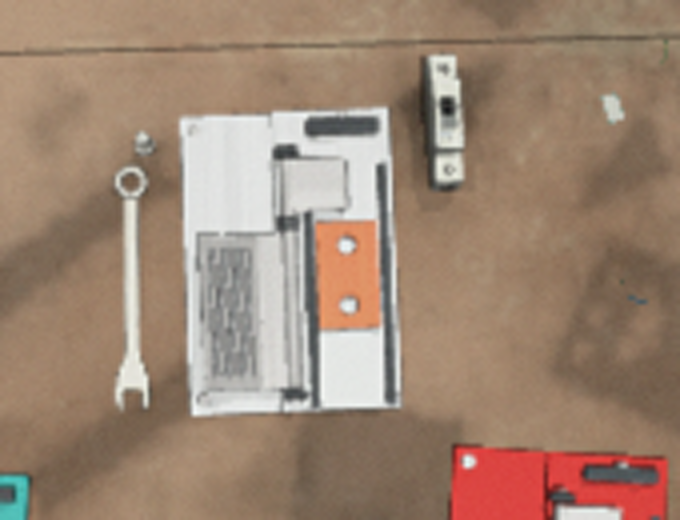

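```bash
cat > h.py <<'E'
import numpy as np,cv2
def ray(d,uv,z):  # intersect pixel ray with plane world z
    R=np.array(d["R"]);t=np.array(d["t"]);C=-R.T@t
    v=R.T@np.array([(uv[0]-d["cx"])/d["fx"],(uv[1]-d["cy"])/d["fy"],1]); return C+v*(z-C[2])/v[2]
def link(d,z,box):
    im=d["img"].astype(int);m=((im[...,0]-im[...,2]>70)&(im[...,0]>150)).astype(np.uint8)
    k=np.zeros_like(m);x0,y0,x1,y1=box;k[y0:y1,x0:x1]=m[y0:y1,x0:x1]
    v,u=np.nonzero(k);P=np.array([ray(d,p,z)[:2] for p in zip(u,v)],np.float32)
    r=cv2.minAreaRect(P);zz=d["range_z"][v,u];ok=zz>0
    R=np.array(d["R"]);t=np.array(d["t"])
    X=np.c_[(u-d["cx"])/d["fx"]*zz,(v-d["cy"])/d["fy"]*zz,zz][ok]; W=(X-t)@R
    return r,P,np.median(W,0),len(P)
E
python3 - <<'E'
from plant import robot
from h import *
d=robot.capture("top")
c=np.array([[181,118],[388,108],[192,413],[400,408],[222+50,113]])/4+[260,190]-.4
zs=[5,12,5,12,12]
J=np.array([[100,70],[100,-70],[-100,70],[-100,-70]])
W=np.array([ray(d,c[i],zs[i])[:2] for i in range(4)]);print(W.round(1))
def fit(J,W):
    a,b=J-J.mean(0),W-W.mean(0)
    th=np.arctan2((a[:,0]*b[:,1]-a[:,1]*b[:,0]).sum(),(a*b).sum());R=np.array([[np.cos(th),-np.sin(th)],[np.sin(th),np.cos(th)]])
    return np.degrees(th),W.mean(0)-R@J.mean(0),R
th,o,R=fit(J,W);print("corner fit",th,o)
print("resid",((W-o)@R-J).round(1))
# networks avg
Jp=np.array([[-18,-38],[-10,0],[82,-38],[0,0]]);Wp=np.array([[518,-31],[522,6],[613.5,-29.5],[535.5,7]])
print("net fit",fit(Jp,Wp)[:2])
s=robot.capture("scene")
for d,b in((d,(320,220,370,290)),(s,(315,205,375,255))):
    r,P,w,n=link(d,22,b);print("link",np.round(r[0],1),np.round(r[1],1),r[2],"jig",((np.array(r[0])-o)@R).round(1),"z",w.round(1),n)
    j=(P-o)@R;print(j.min(0).round(1),j.max(0).round(1))
# depth heights: bed, plate
d=robot.capture("top");Rc=np.array(d["R"]);t=np.array(d["t"])
for n,p in dict(bed=(-70,-38),plate=(-30,42),plate60=(-30,56),low=(60,42),jawarm=(48,-20)).items():
    X=np.r_[o+R@p,25];
    for _ in range(4):
        q=Rc@X+t;u=int(round(q[0]/q[2]*d["fx"]+d["cx"]));v=int(round(q[1]/q[2]*d["fy"]+d["cy"]))
        z=np.median(d["range_z"][v-1:v+2,u-1:u+2]);Y=Rc.T@(np.array([(u-d["cx"])/d["fx"]*z,(v-d["cy"])/d["fy"]*z,z])-t);X[2]=Y[2]
    print(n,Y.round(1))
print(robot.get_state()["time_s"])
E
```

```text
[[631.5  76.7]
 [633.6 -61.5]
 [434.1  73.5]
 [433.9 -63.3]]
corner fit 0.6219741118090172 [533.25789881   6.35769823]
resid [[-1.  -0.7]
 [-0.4  1.1]
 [ 1.6 -1.8]
 [-0.2  1.4]]
net fit (np.float64(0.9507003540911635), array([533.43660868,   6.89839128]))
link [522.4 -31. ] [39.4 68.7] 88.63505554199219 jig [-11.2 -37.3] z [521.4 -31.   22.5] 359
[-46.1 -57.1] [ 22.7 -17.3]
link [519.2 -29.1] [41.1 72.1] 89.17448425292969 jig [-14.4 -35.3] z [519.3 -30.5  20.6] 403
[-50.1 -55.7] [ 21.7 -14.1]
bed [462.6 -31.1  11. ]
plate [502.   46.8  34.8]
plate60 [501.5  62.2  43.9]
low [593.3  47.8   3.7]
jawarm [582.7 -12.8  30.1]
2.25
```

The picture shows three jig-shaped things: aluminium at scene px (330,240), red at (460,275) and teal at (288,380). The aluminium one holds the copper link (crop px 347,275), with the thumb plate on its left (crop 240,310), so I choose that one.

>>> jog_arm(linear=[[0, 0, 0], [0, 0, 0], [0.03, -0.039, 0], [0.03, -0.039, 0], [0.03, -0.039, 0]], rotation=[[0, 0, 7.25], [0, 0, 7.25], [0, 0, 0], [0, 0, 0], [0, 0, 0]], gripper=[0.23, 0.23, 0.23, 0.23, 0.23])

```text
time_s: 2.75
tcp_pos: [260.6, -507.5, 248.3]
orientation: [[1.0, 0.013, 0.0], [0.013, -1.0, -0.0], [0.0, 0.0, -1.0]]
contact_force: [0.6, -0.3, 0.9]
gripper_width: 65.8
gripper_force: 0.0
```

>>> jog_arm(linear=[[0.03, -0.039, 0], [0.03, -0.039, 0], [0.03, -0.039, 0], [0.03, -0.039, 0], [0.0117, -0.0447, 0]], rotation=[[0, 0, 0], [0, 0, 0], [0, 0, 0], [0, 0, 0], [0, 0, 0]], gripper=[0.23, 0.23, 0.23, 0.23, 0.23])

```text
time_s: 3.25
tcp_pos: [391.6, -304.3, 248.8]
orientation: [[1.0, 0.016, 0.003], [0.016, -1.0, -0.001], [0.003, 0.001, -1.0]]
contact_force: [0.0, 1.2, 0.6]
gripper_width: 65.8
gripper_force: 0.0
```

>>> jog_arm(linear=[[0.0117, -0.0447, 0], [0.0117, -0.0447, 0], [0.0117, -0.0447, 0], [0.0117, -0.0447, 0], [0.0117, -0.0447, 0]], rotation=[[0, 0, 0], [0, 0, 0], [0, 0, 0], [0, 0, 0], [0, 0, 0]], gripper=[0.23, 0.23, 0.23, 0.23, 0.23])

```text
time_s: 3.75
tcp_pos: [444.3, -80.2, 248.7]
orientation: [[1.0, 0.014, 0.001], [0.014, -1.0, -0.001], [0.001, 0.001, -1.0]]
contact_force: [1.3, -0.4, 0.8]
gripper_width: 65.9
gripper_force: 0.0
```

>>> jog_arm(linear=[[0.0117, -0.0447, 0], [0.0117, -0.0447, 0], [0, 0, 0.04], [0, 0, 0.04], [0, 0, 0]], rotation=[[0, 0, 0], [0, 0, 0], [0, 0, 0], [0, 0, 0], [0, 0, 0]], gripper=[0.23, 0.23, 0.23, 0.23, 0.23])

```text
time_s: 4.25
tcp_pos: [462.1, 7.6, 164.1]
orientation: [[1.0, 0.015, -0.01], [0.015, -1.0, -0.0], [-0.01, -0.0, -1.0]]
contact_force: [0.0, -0.3, -0.6]
gripper_width: 66.1
gripper_force: 0.0
```

>>> jog_arm(linear=[[0, 0, 0.04], [0, 0, 0.035], [0, 0, 0], [0, 0, 0]], rotation=[[0, 0, 0], [0, 0, 0], [0, 0, 0], [0, 0, 0]], gripper=[0.23, 0.23, 0.23, 0.23])

```text
time_s: 4.65
tcp_pos: [467.3, 7.5, 94.8]
orientation: [[1.0, 0.013, 0.001], [0.013, -1.0, -0.0], [0.001, 0.0, -1.0]]
contact_force: [0.3, -0.9, 0.5]
gripper_width: 65.5
gripper_force: 0.0
```

Run:
```python
from plant import robot
from h import *
s=robot.get_state();print(s["tcp_pos"],np.round(s["orientation"],4).tolist())
d=robot.capture("scene");a=d["img"][170:300,250:420,::-1];cv2.imwrite("pics/s1.png",cv2.resize(a,None,fx=4,fy=4,interpolation=2))
```

```text
[467.33675074   7.5213485   94.78883851] [[0.9999, 0.0132, 0.0013], [0.0132, -0.9999, -0.0001], [0.0013, 0.0001, -1.0]]
```

View pics/s1.png

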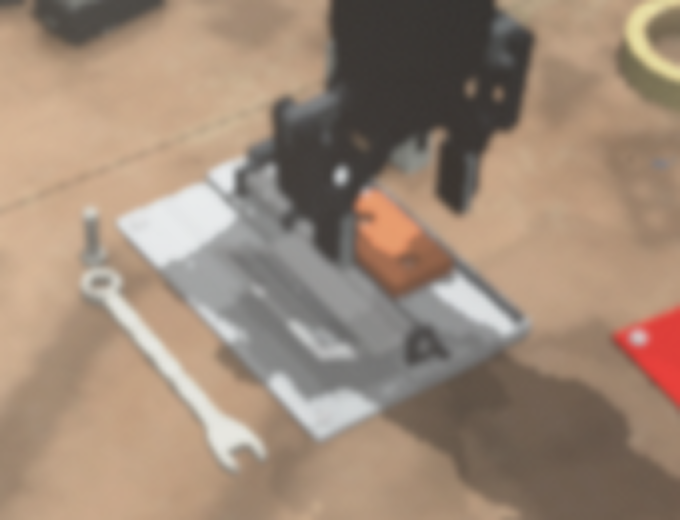

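The close crop shows the near fingertip above the thumb plate (crop 335,265) and the far one behind the link's rear (crop 458,212). I'll measure the tips from depth.

Run:
```python
from plant import robot
from h import *
d=robot.capture("scene");R=np.array(d["R"]);t=np.array(d["t"])
v,u=np.mgrid[0:480,0:640];z=d["range_z"];X=np.stack([(u-d["cx"])/d["fx"]*z,(v-d["cy"])/d["fy"]*z,z],-1).reshape(-1,3)
W=(X-t)@R; W=W[(z>0).ravel()]
for n,(a,b) in dict(plate=(30,75),push=(-60,-15)).items():
    m=(abs(W[:,0]-467)<40)&(W[:,1]>a)&(W[:,1]<b)&(W[:,2]>55)&(W[:,2]<110);P=W[m]
    print(n,len(P));
    for lo in range(55,110,8):
        Q=P[(P[:,2]>=lo)&(P[:,2]<lo+8)]
        if len(Q): print(lo,len(Q),Q.min(0).round(),Q.max(0).round(),np.percentile(Q,10,axis=0).round(),np.percentile(Q,90,axis=0).round())
```

```text
plate 84
79 3 [460.  48.  84.] [463.  48.  87.] [460.  48.  84.] [463.  48.  86.]
87 20 [455.  42.  87.] [471.  55.  95.] [456.  44.  89.] [465.  54.  94.]
95 33 [453.  41.  95.] [472.  56. 103.] [455.  44.  96.] [469.  56. 102.]
103 28 [454.  41. 103.] [472.  57. 110.] [455.  46. 104.] [469.  56. 109.]
push 99
79 9 [458. -27.  84.] [478. -24.  86.] [459. -25.  85.] [475. -24.  86.]
87 29 [455. -37.  87.] [478. -22.  95.] [456. -29.  89.] [476. -23.  94.]
95 33 [455. -36.  95.] [479. -22. 103.] [457. -29.  97.] [475. -23. 102.]
103 28 [456. -37. 103.] [477. -23. 110.] [457. -34. 104.] [475. -23. 109.]
```

>>> jog_arm(linear=[[0, 0, 0.03], [0, 0, 0.01], [0, 0, 0.0], [0, 0, 0.004], [0, 0, 0]], rotation=[[0, 0, 0], [0, 0, 0], [0, 0, 0], [0, 0, 0], [0, 0, 0]], gripper=[0.23, 0.23, 0.23, 0.23, 0.23])

```text
time_s: 5.25
tcp_pos: [466.9, 7.7, 49.9]
orientation: [[1.0, 0.014, 0.001], [0.014, -1.0, -0.0], [0.001, 0.0, -1.0]]
contact_force: [-0.1, 0.3, -0.4]
gripper_width: 65.9
gripper_force: 0.0
```

>>> jog_arm(linear=[[0, 0, 0.004], [0, 0, 0.003], [0, 0, 0.003], [0, 0, 0], [0, 0, 0]], rotation=[[0, 0, 0], [0, 0, 0], [0, 0, 0], [0, 0, 0], [0, 0, 0]], gripper=[0.23, 0.23, 0.23, 0.23, 0.23])

```text
time_s: 5.75
tcp_pos: [467.1, 8.1, 39.6]
orientation: [[1.0, 0.014, 0.002], [0.014, -1.0, 0.0], [0.002, -0.0, -1.0]]
contact_force: [1.6, 1.6, 4.0]
gripper_width: 66.0
gripper_force: 1.9
```

Run:
```python
from plant import robot
s=robot.get_state();print(s["tcp_pos"],s["contact_force"],s["moment"])
```

```text
[467.09450171   8.14457189  39.6288604 ] [1.64682468 1.63713138 4.02077965] [ 0.46439983 -0.19213133 -0.00712751]
```

>>> jog_arm(linear=[[0, 0, 0.003], [0, 0, 0.003], [0, 0, 0.003], [0, 0, 0], [0, 0, 0]], rotation=[[0, 0, 0], [0, 0, 0], [0, 0, 0], [0, 0, 0], [0, 0, 0]], gripper=[0.23, 0.23, 0.23, 0.23, 0.23])

```text
time_s: 6.25
tcp_pos: [467.1, 7.8, 30.7]
orientation: [[1.0, 0.014, 0.002], [0.014, -1.0, 0.0], [0.002, -0.0, -1.0]]
contact_force: [0.9, 1.3, 6.6]
gripper_width: 65.8
gripper_force: 3.0
```

```bash
cat > look.py <<'E'
import sys
from plant import robot
from h import *
s=robot.get_state();print(s["time_s"],np.round(s["tcp_pos"],1),np.round(s["contact_force"],1),np.round(s["moment"],2))
d=robot.capture("scene");R=np.array(d["R"]);t=np.array(d["t"])
v,u=np.mgrid[0:480,0:640];z=d["range_z"];X=np.stack([(u-d["cx"])/d["fx"]*z,(v-d["cy"])/d["fy"]*z,z],-1).reshape(-1,3)
W=(X-t)@R; W=W[(z>0).ravel()]
c,sn=np.cos(np.radians(.8)),np.sin(np.radians(.8));J=np.c_[(W[:,:2]-[533.3,6.6])@np.array([[c,-sn],[sn,c]]),W[:,2]]
def st(n,x0,x1,y0,y1,z1=60):
    m=(J[:,0]>x0)&(J[:,0]<x1)&(J[:,1]>y0)&(J[:,1]<y1)&(J[:,2]<z1)
    if m.sum(): print(n,m.sum(),np.percentile(J[m,2],[10,50,90]).round(1))
st("plate y20-30",-35,10,20,30);st("plate 30-40",-35,10,30,40);st("plate y50-58",-35,10,50,58);st("jaw top",35,60,-40,-10)
r,P,w,n=link(d,22,(300,190,375,255));print("link",n);
if n>20: j=(P-[533.3,6.6])@np.array([[c,-sn],[sn,c]]);print("link jig",np.percentile(j,[1,50,99],axis=0).round(1).tolist())
cv2.imwrite(f"pics/{sys.argv[1]}.png",cv2.resize(d["img"][170:300,250:420,::-1],None,fx=4,fy=4,interpolation=2))
E
python3 look.py s2
```

```text
6.25 [467.1   7.8  30.7] [0.9 1.3 6.6] [ 0.44 -0.15 -0.1 ]
plate y20-30 3 [16.1 17.1 18.6]
plate 30-40 29 [17.5 18.5 19.6]
plate y50-58 81 [ 2.8 19.5 21.5]
jaw top 104 [11.7 37.4 41.6]
link 55
link jig [[-39.3, -54.7], [-28.7, -42.3], [-20.9, -22.7]]
```

>>> jog_arm(linear=[[0, 0, 0.002], [0, 0, 0.0015], [0, 0, 0], [0.003, 0, 0], [0, 0, 0]], rotation=[[0, 0, 0], [0, 0, 0], [0, 0, 0], [0, 0, 0], [0, 0, 0]], gripper=[0.23, 0.23, 0.23, 0.23, 0.23])

```text
time_s: 6.8
tcp_pos: [467.5, 7.2, 26.6]
orientation: [[1.0, 0.014, -0.004], [0.014, -1.0, -0.002], [-0.004, 0.001, -1.0]]
contact_force: [-3.5, 0.3, 7.4]
gripper_width: 65.8
gripper_force: 3.9
```

```bash
python3 look.py s3
```

```text
6.8 [467.5   7.2  26.6] [-3.5  0.3  7.4] [0.28 0.75 0.14]
plate y20-30 4 [14.9 16.5 17.4]
plate 30-40 38 [13.6 14.6 16.1]
plate y50-58 69 [ 3.9 14.4 16.9]
jaw top 121 [10.5 38.8 44.2]
link 35
link jig [[-40.8, -53.6], [-29.9, -44.0], [-23.9, -35.4]]
```

View pics/s3.png

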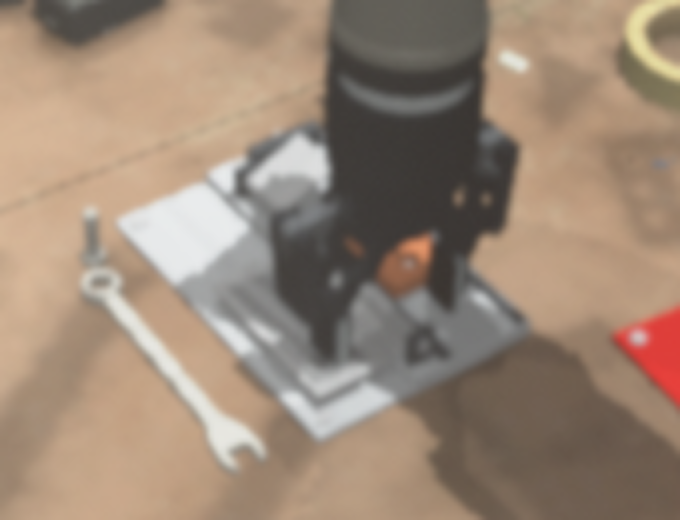

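The thumb plate is level, with the near finger on it (crop 325,350), and the jaw is open (290,165). The far finger stands behind the link (445,300). Now I push.

>>> jog_arm(linear=[[0.004, 0, 0], [0.004, 0, 0], [0.004, 0, 0], [0.004, 0, 0], [0.004, 0, 0]], rotation=[[0, 0, 0], [0, 0, 0], [0, 0, 0], [0, 0, 0], [0, 0, 0]], gripper=[0.23, 0.23, 0.23, 0.23, 0.23])

```text
time_s: 7.35
tcp_pos: [485.0, 7.2, 26.0]
orientation: [[1.0, 0.014, -0.009], [0.014, -1.0, -0.002], [-0.009, 0.002, -1.0]]
contact_force: [-6.9, -0.6, 8.9]
gripper_width: 65.7
gripper_force: 4.7
```

```bash
python3 look.py s4
```

```text
7.35 [485.    7.2  26. ] [-6.9 -0.6  8.9] [0.31 1.49 0.12]
plate 30-40 17 [12.9 13.5 15.2]
plate y50-58 63 [12.  13.9 15.8]
jaw top 58 [36.  39.3 44.3]
link 51
link jig [[-20.5, -54.6], [-12.0, -41.0], [-4.3, -25.2]]
```

>>> jog_arm(linear=[[0.004, 0, -0.0005], [0.004, 0, -0.0005], [0.004, 0, 0], [0.004, 0, 0], [0.004, 0, 0]], rotation=[[0, 0, 0], [0, 0, 0], [0, 0, 0], [0, 0, 0], [0, 0, 0]], gripper=[0.23, 0.23, 0.23, 0.23, 0.23])

```text
time_s: 7.9
tcp_pos: [505.3, 7.5, 26.9]
orientation: [[1.0, 0.014, -0.009], [0.014, -1.0, -0.002], [-0.009, 0.002, -1.0]]
contact_force: [-7.0, 0.4, 8.2]
gripper_width: 65.5
gripper_force: 4.4
```

```bash
python3 look.py s5
```

```text
7.9 [505.3   7.5  26.9] [-7.   0.4  8.2] [0.28 1.36 0.22]
plate y20-30 15 [14.3 15.2 17. ]
plate 30-40 7 [12.6 14.1 15.4]
plate y50-58 71 [ 3.3 15.1 17.3]
jaw top 3 [18.9 20.2 33.8]
link 63
link jig [[-1.0, -54.5], [9.3, -40.2], [18.2, -22.3]]
```

View pics/s5.png

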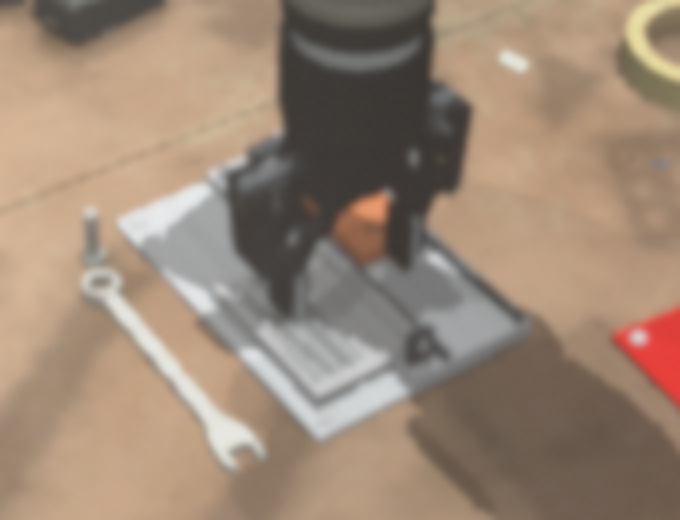

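The link (crop 362,225) moves along ahead of the far finger and the plate is still held down. I'll carry on to the stop.

>>> jog_arm(linear=[[0.004, 0, 0], [0.004, 0, 0], [0.004, 0, 0], [0.004, 0, 0], [0.004, 0, 0]], rotation=[[0, 0, 0], [0, 0, 0], [0, 0, 0], [0, 0, 0], [0, 0, 0]], gripper=[0.23, 0.23, 0.23, 0.23, 0.23])

```text
time_s: 8.45
tcp_pos: [525.4, 7.8, 27.0]
orientation: [[1.0, 0.014, -0.009], [0.014, -1.0, -0.002], [-0.009, 0.002, -1.0]]
contact_force: [-6.2, 0.3, 8.2]
gripper_width: 65.7
gripper_force: 4.4
```

>>> jog_arm(linear=[[0.002, 0, -0.0004], [0.002, 0, 0], [0.002, 0, 0], [0.001, 0, 0], [0, 0, 0]], rotation=[[0, 0, 0], [0, 0, 0], [0, 0, 0], [0, 0, 0], [0, 0, 0]], gripper=[0.23, 0.23, 0.23, 0.23, 0.23])

```text
time_s: 8.95
tcp_pos: [532.8, 7.9, 27.4]
orientation: [[1.0, 0.014, -0.007], [0.014, -1.0, -0.002], [-0.007, 0.002, -1.0]]
contact_force: [-4.5, -0.3, 6.8]
gripper_width: 65.9
gripper_force: 4.0
```

>>> jog_arm(linear=[[0.001, 0, 0], [0.001, 0, 0], [0.001, 0, 0]], rotation=[[0, 0, 0], [0, 0, 0], [0, 0, 0]], gripper=[0.23, 0.23, 0.23])

```text
time_s: 9.25
tcp_pos: [534.2, 7.9, 27.2]
orientation: [[1.0, 0.014, -0.011], [0.014, -1.0, -0.003], [-0.011, 0.002, -1.0]]
contact_force: [-9.8, 0.4, 9.5]
gripper_width: 65.7
gripper_force: 5.4
```

>>> jog_arm(linear=[[0.001, 0, 0], [0.001, 0, 0], [0.001, 0, 0]], rotation=[[0, 0, 0], [0, 0, 0], [0, 0, 0]], gripper=[0.23, 0.23, 0.23])

```text
time_s: 9.55
tcp_pos: [534.5, 7.7, 26.7]
orientation: [[1.0, 0.013, -0.017], [0.013, -1.0, -0.003], [-0.017, 0.003, -1.0]]
contact_force: [-14.3, -0.5, 12.7]
gripper_width: 65.6
gripper_force: 8.0
```

>>> jog_arm(linear=[[-0.003, 0, 0], [-0.004, 0, 0], [-0.005, 0, 0], [0, 0, 0]], rotation=[[0, 0, 0], [0, 0, 0], [0, 0, 0], [0, 0, 0]], gripper=[0.23, 0.23, 0.23, 0.23])

```text
time_s: 9.95
tcp_pos: [532.4, 8.3, 29.5]
orientation: [[1.0, 0.013, 0.005], [0.013, -1.0, -0.0], [0.005, 0.0, -1.0]]
contact_force: [3.1, -0.2, 6.3]
gripper_width: 65.9
gripper_force: 3.4
```

```bash
python3 look.py s6
python3 - <<'E'
from plant import robot
for c in("scene","top"):
    robot.capture(c)
    for l in("link","stop_face"): print(c,l,[(r["at"],r["confidence"]) for r in robot.pinpoint(c,l)[:2]])
E
```

```text
9.95 [532.4   8.3  29.5] [ 3.1 -0.2  6.3] [ 0.22 -0.49 -0.07]
plate y20-30 53 [15.1 16.9 18.5]
plate 30-40 62 [16.7 18.7 47.8]
plate y50-58 82 [ 3.3 18.  20.8]
jaw top 30 [13.9 20.5 23.7]
link 31
link jig [[27.7, -56.8], [37.4, -47.1], [48.2, -37.2]]
scene link [([562.0, -26.9, 26.4], 0.33)]
scene stop_face [([380.2, -204.6, 18.8], 0.91), ([379.7, 220.1, 16.3], 0.89)]
top link [([617.7, -95.6, 1.5], 0.23)]
top stop_face [([383.5, -204.1, 16.1], 0.96), ([378.5, 215.0, 17.0], 0.74)]
```

View pics/s6.png

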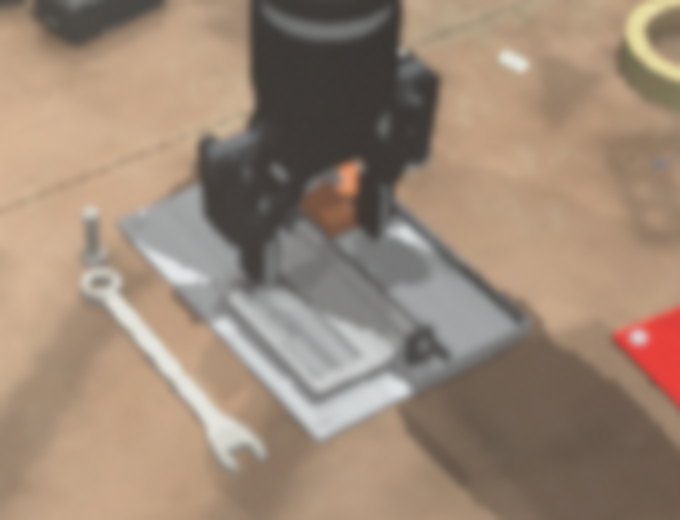

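>>> jog_arm(linear=[[-0.004, 0, 0], [-0.004, 0, 0], [0, 0, 0], [0, 0, -0.004], [0, 0, -0.004]], rotation=[[0, 0, 0], [0, 0, 0], [0, 0, 0], [0, 0, 0], [0, 0, 0]], gripper=[0.23, 0.23, 0.23, 0.23, 0.23])

```text
time_s: 10.8
tcp_pos: [523.5, 8.2, 36.9]
orientation: [[1.0, 0.014, 0.002], [0.014, -1.0, -0.0], [0.002, 0.0, -1.0]]
contact_force: [-0.9, -0.6, -0.1]
gripper_width: 66.1
gripper_force: 0.0
```

>>> jog_arm(linear=[[0, 0, -0.004], [0, 0, -0.004], [0, 0, -0.006], [0, 0, -0.03], [0, 0, -0.04]], rotation=[[0, 0, 0], [0, 0, 0], [0, 0, 0], [0, 0, 0], [0, 0, 0]], gripper=[0.23, 0.23, 0.23, 0.23, 0.23])

```text
time_s: 11.3
tcp_pos: [519.9, 8.2, 119.3]
orientation: [[1.0, 0.014, -0.006], [0.014, -1.0, -0.0], [-0.006, 0.0, -1.0]]
contact_force: [1.0, -0.5, 0.8]
gripper_width: 65.8
gripper_force: 0.0
```

>>> jog_arm(linear=[[0, 0, -0.04], [-0.01, 0.04, -0.02], [-0.01, 0.045, 0], [0, 0.045, 0], [0, 0.045, 0]], rotation=[[0, 0, 0], [0, 0, 0], [0, 0, 0], [0, 0, 0], [0, 0, 0]], gripper=[0.23, 0.23, 0.23, 0.23, 0.23])

```text
time_s: 11.8
tcp_pos: [503.8, -168.4, 180.7]
orientation: [[1.0, 0.014, -0.0], [0.014, -1.0, -0.001], [-0.0, 0.001, -1.0]]
contact_force: [0.5, 0.4, -0.2]
gripper_width: 65.6
gripper_force: 0.0
```

```bash
python3 look.py s7
python3 - <<'E'
from plant import robot
from h import *
for c in("scene","top"):
    d=robot.capture(c)
    for l in("link","stop_face","jaw"): print(c,l,[(np.round(r["at"]),round(r["confidence"],2)) for r in robot.pinpoint(c,l)[:3]])
cv2.imwrite("pics/t7.png",cv2.resize(d["img"][190:320,260:430,::-1],None,fx=4,fy=4,interpolation=2))
E
```

```text
11.8 [ 503.8 -168.4  180.7] [ 0.5  0.4 -0.2] [ 0.02 -0.03  0.01]
plate y20-30 59 [18.5 20.  21.2]
plate 30-40 59 [20.2 22.6 23.5]
plate y50-58 103 [ 2.4  5.3 27.3]
jaw top 108 [20.  34.4 37.5]
link 192
link jig [[7.8, -58.5], [25.3, -45.9], [77.1, -15.9]]
scene link [(array([580., -34.,  14.]), 0.85), (array([517.,   9.,  25.]), 0.57)]
scene stop_face [(array([ 381., -209.,   18.]), 0.62), (array([379., 218.,  15.]), 0.61), (array([614., -30.,  15.]), 0.6)]
scene jaw [(array([566., -28.,  22.]), 0.89), (array([328., 220.,  15.]), 0.77), (array([ 328., -194.,   15.]), 0.68)]
top link [(array([584., -32.,  15.]), 0.56), (array([502.,  53.,  26.]), 0.16)]
top stop_face [(array([ 384., -202.,   15.]), 0.75), (array([611., -28.,  19.]), 0.66), (array([377., 214.,  19.]), 0.63)]
top jaw [(array([328., 219.,   9.]), 0.88), (array([ 330., -199.,   14.]), 0.81), (array([563., -31.,  24.]), 0.57)]
```

View pics/t7.png

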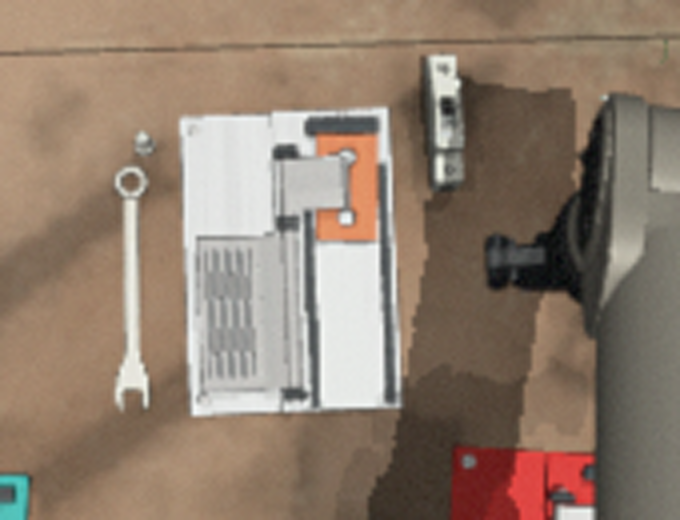

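The top view shows the link (crop 347,190) with its front edge on the dark stop bar (342,127) and the jaw lying across it. The bystanders are where they were, and the tool is clear of everything.

```bash
python3 -c "
from plant import robot
print(robot.finish_job())"
```

```text
the job is handed in; nothing more can be done
None
```

The link is pushed home against the end stop with the jaw closed on it, the bystanders were not moved, and the job was handed in at about 12 s; the hand-in call did not report the judged result.

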